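# Tip the gauge block over and index it against rail and spring stop

### The arm

A 6-joint arm with a two-finger parallel gripper is mounted at the origin on the work surface. World frame = base frame: x ahead of the robot, y to its left, z up, the work surface at z = 0. Lengths are in m, angles in rad, forces in N, time in s.
With the tool pointing down it reaches from about 0.35 to 0.975 m from the base axis. Payload 4.9 kg.
Tool frame: the origin (TCP) lies at the very end of the fingers, on their centre line; the grasp point (between the pads) lies 19 mm behind it (ctrl.grasp_offset is the distance from the TCP to the grasp point, in m); z points along the fingers, y is the line along which they close (so a half turn about z gives the same grasp; the last joint's range is limited). The gripper opens to 85 mm and grips with 20 to 120 N. Pads are 22 mm wide; open, the fingers measure 114 mm over their backs; the gripper's body (76 mm by 85 mm) begins 54 mm behind the grasp point. The pads swing forward as they close: fully open they stand 13 mm farther back than shut.
Start: joints at [-1.356, 0.053, 1.613, -0, 1.476, -0.119], TCP at [0.205, -0.59, 0.231] pointing down, gripper open.
Joint ranges: [-3.01, 3.01], [-1.01, 2.22], [0.06, 2.58], [-1.02, 4.17], [0.09, 2.62], [-3.14, 3.14]. Speed limits (rad/s): [2.57, 2.57, 3.14, 3.14, 3.14, 3.14].

### API

Orientations are given as a rotation vector (axis times angle).
In Python, from station import ctrl, optics gives the robot as it stands.
- The arm moves only by the shell command python3 -m handwheel 'ROWS' [OPENING] [FORCE]. ROWS is JSON, a list of rows, each an object of numbers: "tx", "ty", "tz": the shift along the tool's x, y, z in mm; "roll": the turn about the tool's z in rad. A call has 1 to 12 rows; each row shifts and turns the commanded pose from where the row before left it, along the tool's axes as they then stand; what a row does not reach is not made up. A row lasts 1/12 s, in which the tool goes at most 41.7 mm and 7.16 degrees, less where a joint would pass 70% of its speed; a pose out of reach is approached as far as the arm can. A call with a gripper value outside its range is refused whole. OPENING is the finger opening in mm, from 0 to 85.4, set as the call begins (- or left out, the last holds). The fingers move at their own pace and stop on an object; FORCE is the grip in N (left out, the last holds). Time passes only in rows, so rows that do not move let the fingers close. It gives the time, the measured TCP pose, the force, the opening and the grip force at its end, in the units of the state.
- ctrl.get_obs(): the state, without advancing time (a new reading comes with each control period).
- optics.get_image(name): name is "side" or "top"; returns (picture, depth): 420x560x3 uint8, red, green, blue; 420x560 float32, m along the optical axis (not along the pixel's ray), 0 where there is no reading.
- optics.camera_params(name): a dict with "mtx" (3x3 intrinsics, pixels), "k1" (the pictures are not rectified: a ray, as slopes to the right and down, at radius r is drawn at 1 + k1 r^2 times it, then the intrinsics apply), "extrinsics" (4x4, takes a point from camera to world coordinates). Camera axes: x right, y down, z forward; pixel columns grow to the right and rows downward; lengths in m; the calibration is good to about 2 mm. A picture is of the moment at which its call begins. camera_params takes no time and is no camera call.
- ctrl.finish_job(): hands the job in; it is judged then, once.
The state is a dict: "t": time; "q": joint angles; "dq": joint speeds; "effort": joint torques, N m; "tool_pos": TCP position; "tool_rot": TCP orientation; "contact_force": force on the tool from outside, world axes, zero at the start; "wrist_torque": the same for the moment, N m; "opening": finger opening in m; "grip_force": force on a finger pad.
Only numpy, scipy, OpenCV 4.12 (cv2) and the standard library are available. Lean on these libraries where they do the work, as an engineer would, in place of code of your own. Each camera call takes 0.05 s, during which the arm holds its last target. There are 200 camera calls.

### The job

Tip the tall orange gauge block over onto its side on the dark setting bed, so that its steel-faced top end points at the blue spring stop, by pushing it high up. Then slide it sideways flush against the back rail, and slide it along the rail into the spring stop, pressing the plunger with about 10 N (never more than 18 N) for half a second or more. Push the block gently throughout (never more than 25 N), then ease off so that it stays resting against the rail and the plunger, and leave the clamps, shim and protractor alone.

Things in the scene. Friction and masses are not known exactly. Their poses are not given: they have to be found in the camera images.
- bed: fixed dark steel bed plate, 250 x 580 x 12 mm; origin at its underside, z up. Own frame: plate x -150 to +100, y -300 to +280 mm. On its far (+x) side a bright steel back rail rises 36 mm above the plate; its locating face looks to -x, lies at x = +70 mm, parallel to y, from y -280 to +260. The block starts at the -y end, the spring stop is at the +y end
- stop: fixed blue bracket, 78 mm tall, on the plate at bed x +20, y +235 mm, axes as the bed's, origin under its foot. A plunger (black 32 mm disc) points to -y, axis 50 mm above the plate. A screw sets how far out it stands, not reported: free tip 54 to 84 mm to -y of the origin, find it by feel. It yields to +y, 1 N per mm from zero, damped, travel 24 mm, and springs back slowly
- block: orange hollow block, black panels, steel top face, 100 x 100 x 190 mm, 0.5 to 0.9 kg, balance point half way up, too wide to grip. Origin: centre of its foot face; z runs to the top. Starts upright on the bed plate, 40 to 65 mm clear of the rail, its y within 0.1 rad of the bed's y (towards the stop). Pushed near the top it tips, low down it slides (sliding friction 2 to 9 N)
- block_top (a point): centre of the block's steel top face, 190 mm along its z axis from its origin; this face must end up against the plunger
- clamp1: black oxide tang clamp, 90 x 40 x 42 mm, loose bystander, origin centred underneath
- clamp2: black oxide tang clamp, as clamp1
- clamp3: black oxide tang clamp, as clamp1
- shim: ground steel die shim, 40 x 120 x 6 mm, loose bystander, origin centred underneath
- protractor: chrome angle protractor lying flat, about 120 x 100 mm, 16 mm high, loose bystander, origin under the middle of its base bar
Mind the look-alikes: they are no part of the job. Of the things that look like the block, the smallest one is meant.

How it is judged:
By the outcome, as a careful person would: the job done as asked, in the order asked, and still so for the second after the job is handed in, with the robot touching nothing.
It also fails if it takes over 72 s, if anything falls off the work surface, if the arm or the gripper's body presses on something with over 40 N, if the wrist force passes 120 N, or if a joint passes its speed limit or range.

## Working session

There is one attempt and no reset: what is moved stays moved. The work goes in short steps, Python scripts to look and compute and a shell command to move; the robot and the scene stay as the last step left them, time stands still between calls to the robot, and variables do not carry over. Pictures are saved under pics/ and viewed, at most 10 in all, crops included, and the job is handed in when it is done.

```bash
ls; mkdir -p pics
python3 - <<'E'
from station import ctrl, optics
import cv2, numpy as np
for n in("side","top"):
    im,d=optics.get_image(n); cv2.imwrite(f"pics/{n}0.png",im[:,:,::-1]); np.savez(f"{n}0.npz",im=im,d=d)
    p=optics.camera_params(n); print(p)
print(ctrl.get_obs())
E
```

```text
pics
{'mtx': array([[542.1917531 ,   0.        , 277.93547034],
       [  0.        , 542.1917531 , 201.35814773],
       [  0.        ,   0.        ,   1.        ]]), 'k1': 0.0012586480448879282, 'extrinsics': array([[-0.70801241, -0.46540084,  0.53115015, -0.52746363],
       [-0.70596467,  0.44702501, -0.54934736,  1.03185221],
       [ 0.01822932, -0.76391799, -0.6450558 ,  1.39113494],
       [ 0.        ,  0.        ,  0.        ,  1.        ]])}
{'mtx': array([[417.80489399,   0.        , 280.98208548],
       [  0.        , 417.80489399, 218.85529728],
       [  0.        ,   0.        ,   1.        ]]), 'k1': -0.018642689067657564, 'extrinsics': array([[ 0.0215955 , -0.99384464,  0.10865752,  0.37393035],
       [-0.99970838, -0.02029151,  0.01309241, -0.08511412],
       [-0.01080699, -0.10890857, -0.99399302,  1.35769921],
       [ 0.        ,  0.        ,  0.        ,  1.        ]])}
{'t': 0.1, 'q': array([-1.35601923e+00,  5.32904541e-02,  1.61417569e+00,  1.92362689e-05,
        1.47598808e+00, -1.19011246e-01]), 'dq': array([-1.59518104e-03, -1.25245959e-03, -2.47120861e-03,  8.53543227e-04,
        3.20519324e-05, -9.04923330e-04]), 'effort': array([ 3.43537786e-04, -3.94895411e+01, -3.71366143e+01, -1.57800787e-04,
        3.75821226e-03, -5.53800579e-07]), 'tool_pos': array([ 0.2046424 , -0.58994683,  0.23017485]), 'tool_rot': array([-3.09610766e+00, -5.21570997e-01,  1.09854506e-04]), 'contact_force': array([-0.02687064,  0.00695208, -0.57837325]), 'wrist_torque': array([ 0.01216467,  0.0115483 , -0.0323709 ]), 'grip_force': 0.0, 'opening': 0.08522849065841055}
```

View pics/top0.png

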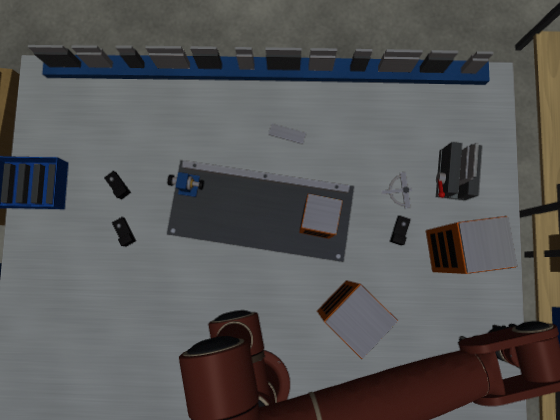

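View pics/side0.png

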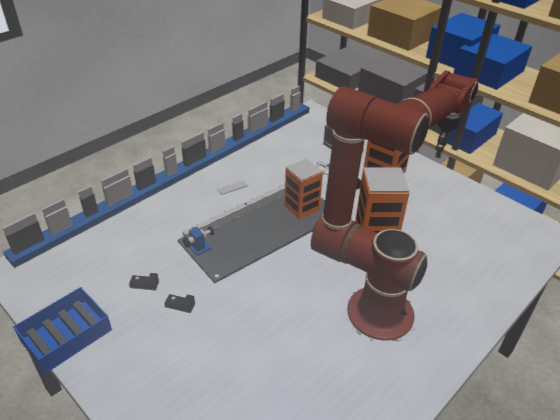

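The top view shows three orange candidates: one on the dark bed at (321,214), one at (357,318) and one at (475,245). The one at (321,214) is the smallest and stands on the bed. The stop is at (187,184), and the rail runs from (183,163) to (352,187). Next I'll measure, and save a crop to confirm.

```bash
cat > h.py <<'E'
import numpy as np, cv2
from station import ctrl, optics
def cloud(n,d):
    p=optics.camera_params(n); K=p["mtx"]; h,w=d.shape
    u,v=np.meshgrid(np.arange(w),np.arange(h))
    pts=np.stack([u.ravel(),v.ravel()],1).astype(float)[:,None]
    s=cv2.undistortPoints(pts,K,np.array([p["k1"],0,0,0,0.]))[:,0]
    c=np.c_[s,np.ones(len(s))]*d.reshape(-1,1)
    E=p["extrinsics"]; P=c@E[:3,:3].T+E[:3,3]
    P[d.ravel()==0]=np.nan
    return P.reshape(h,w,3)
def rect(P): 
    r=cv2.minAreaRect((P[:,:2]*1000).astype(np.float32)); return r, cv2.boxPoints(r).round(1).tolist()
E
python3 - <<'E'
from h import *
z=np.load("top0.npz"); im,d=z["im"],z["d"]; P=cloud("top",d)
cv2.imwrite("pics/crop0.png",cv2.resize(im[140:370,150:530,::-1],None,fx=2,fy=2,interpolation=cv2.INTER_CUBIC))
def reg(n,x0,x1,y0,y1,zl,zh,gray=None):
    m=np.zeros(d.shape,bool); m[y0:y1,x0:x1]=1
    m&=(P[...,2]>zl)&(P[...,2]<zh)
    if gray: 
        g=im.max(2); m&=(g>=gray[0])&(g<gray[1])
    m=cv2.morphologyEx(m.astype(np.uint8),cv2.MORPH_OPEN,np.ones((2,2)))
    k,l,s,c=cv2.connectedComponentsWithStats(m); m=l==1+np.argmax(s[1:,4])
    Q=P[m]; print(n,len(Q),"zmed",np.median(Q[:,2]).round(4),"mean",Q.mean(0).round(4)); r,b=rect(Q); print(r,b)
reg("block",295,350,185,240,.18,.23)
reg("cand2",300,410,270,370,.18,.4)
reg("cand3",420,530,200,280,.18,.4)
reg("bed",160,360,155,265,.004,.02,(0,110))
reg("rail",170,360,155,200,.035,.06)
reg("stop",160,215,165,200,.07,.11)
reg("plung",190,215,170,200,.04,.11)
E
```

```text
block 1274 zmed nan mean [nan nan nan]
((nan, nan), (0.0, 0.0), 0.0) [[nan, nan], [nan, nan], [nan, nan], [nan, nan]]
cand2 3111 zmed nan mean [nan nan nan]
((215.43890380859375, -318.23223876953125), (214.156494140625, 164.0548858642578), 45.29136276245117) [[81.80000305175781, -336.6000061035156], [198.39999389648438, -452.0], [349.1000061035156, -299.79998779296875], [232.5, -184.39999389648438]]
cand3 3283 zmed nan mean [nan nan nan]
((441.4731140136719, -684.959716796875), (156.03341674804688, 280.9609680175781), 10.39244270324707) [[339.3999938964844, -560.9000244140625], [390.1000061035156, -837.2000122070312], [543.5999755859375, -809.0999755859375], [492.8999938964844, -532.7000122070312]]
bed 10017 zmed nan mean [nan nan nan]
((548.837158203125, -2.089141845703125), (579.5700073242188, 249.644287109375), 82.18138122558594) [[385.79998779296875, -272.20001220703125], [633.0999755859375, -306.20001220703125], [711.9000244140625, 268.0], [464.6000061035156, 302.0]]
rail 1241 zmed nan mean [nan nan nan]
((653.9556274414062, -15.90093994140625), (546.450927734375, 25.89451026916504), 82.95040893554688) [[607.5999755859375, -285.5], [633.2999877929688, -288.6000061035156], [700.2999877929688, 253.6999969482422], [674.5999755859375, 256.79998779296875]]
stop 297 zmed 0.0845 mean [0.6256 0.2422 0.0814]
((626.0911865234375, 248.85177612304688), (48.51662063598633, 75.36908721923828), 0.3360940217971802) [[601.5999755859375, 286.3999938964844], [602.0999755859375, 211.0], [650.5999755859375, 211.3000030517578], [650.0999755859375, 286.70001220703125]]
plung 117 zmed 0.0668 mean [0.6225 0.2008 0.0569]
((625.037841796875, 201.85977172851562), (45.94036102294922, 39.07147979736328), 77.84165954589844) [[601.0999755859375, 183.5], [639.2999877929688, 175.3000030517578], [649.0, 220.1999969482422], [610.7999877929688, 228.39999389648438]]
```

View pics/crop0.png

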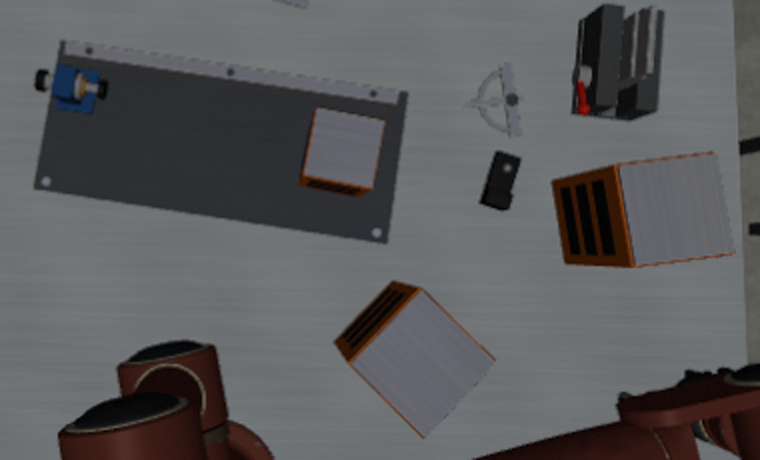

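The crop confirms it. The small orange block is on the bed at crop (343,145), and the two larger look-alikes are off the bed. Next I'll refine the measurements and fix the NaN bug.

Run:
```python
from h import *
z=np.load("top0.npz"); im,d=z["im"],z["d"]; P=cloud("top",d)
def reg(n,x0,x1,y0,y1,zl,zh):
    m=np.zeros(d.shape,bool); m[y0:y1,x0:x1]=1
    m&=(P[...,2]>zl)&(P[...,2]<zh)
    k,l,s,c=cv2.connectedComponentsWithStats(m.astype(np.uint8)); m=l==1+np.argmax(s[1:,4])
    Q=P[m]; print(n,len(Q),"zmed",np.median(Q[:,2]).round(4),"max",Q[:,2].max().round(3),"mean",Q.mean(0).round(4)); r,b=rect(Q); print(r,b); return Q
reg("block",295,350,185,240,.19,.215)
reg("cand2",300,410,270,370,.1,.5)
reg("cand3",420,530,200,280,.1,.5)
# rail near edge: per column, row of top-of-rail lower edge
a=[]
for c in range(195,350,3):
    rows=[r for r in range(160,200) if .036<P[r,c,2]<.06]
    if rows: a.append(P[rows[-1],c]); 
a=np.array(a); f=np.polyfit(a[:,1],a[:,0],1); e=a[:,0]-np.polyval(f,a[:,1]); k=abs(e)<.006
f=np.polyfit(a[k,1],a[k,0],1); print("rail near edge x=",f, "yaw",-np.arctan(f[0]),"rms",e[k].std(), k.sum(),len(a))
# plate near (-x) edge via dark->bright
b=[]
for c in range(180,345,3):
    g=im[:,c].astype(int).max(1); dd=np.diff(g[225:275]); r=225+np.argmax(dd); b.append(P[r,c])
b=np.array(b); b=b[np.isfinite(b[:,0])]; f=np.polyfit(b[:,1],b[:,0],1); e=b[:,0]-np.polyval(f,b[:,1]); k=abs(e)<.006
f=np.polyfit(b[k,1],b[k,0],1); print("plate near edge",f,"yaw",-np.arctan(f[0]),k.sum(),len(b))
```

```text
block 1257 zmed 0.2011 max 0.209 mean [ 0.5179 -0.1812  0.2008]
((519.0634155273438, -181.91238403320312), (99.84891510009766, 100.29219818115234), 79.78426361083984) [[460.8999938964844, -222.1999969482422], [559.5999755859375, -239.89999389648438], [577.2999877929688, -141.6999969482422], [478.6000061035156, -123.9000015258789]]
cand2 3295 zmed 0.2605 max 0.267 mean [ 0.2401 -0.274   0.2509]
((235.23715209960938, -280.40765380859375), (138.42648315429688, 138.2620391845703), 46.56825256347656) [[137.5, -283.1000061035156], [237.89999389648438, -378.20001220703125], [333.0, -277.70001220703125], [232.60000610351562, -182.60000610351562]]
cand3 3779 zmed 0.2597 max 0.269 mean [ 0.4356 -0.5931  0.2388]
((438.57965087890625, -611.8746948242188), (138.73028564453125, 139.949462890625), 8.53709888458252) [[359.6000061035156, -553.0], [380.3999938964844, -691.4000244140625], [517.5999755859375, -670.7999877929688], [496.79998779296875, -532.4000244140625]]
rail near edge x= [0.13480639 0.64665868] yaw -0.13399857980335958 rms 0.0014845084359294048 50 52
plate near edge [0.13431997 0.42535491] yaw -0.1335208084471581 53 54
```

```bash
python3 -m handwheel '[{"tz":-15,"roll":0.102},{"tz":-15,"roll":0.102},{"tz":-15,"roll":0.102},{"tz":-15,"roll":0.102},{"tz":-15,"roll":0.103},{},{}]' 0 20; python3 -m handwheel '[{"tx":15,"ty":-23},{"tx":20,"ty":-30},{"tx":20,"ty":-30},{"tx":20,"ty":-30},{"tx":20,"ty":-30},{"tx":20,"ty":-30},{"tx":20,"ty":-30},{"tx":20,"ty":-30},{"tx":20,"ty":-30},{"tx":20,"ty":-30},{"tx":20,"ty":-30},{"tx":15,"ty":-25}]'; python3 -m handwheel '[{"tx":6,"ty":-14},{},{}]'
```

```text
$[0]: bad value
$[0]: bad value
$[0]: bad value
```

```bash
python3 -m handwheel '[{"tx":0,"ty":0,"tz":-15,"roll":0.1}]' 0 20; python3 -m handwheel '[{"tx":0,"ty":0,"tz":-15.0,"roll":0.1}]'; python3 -m handwheel --help | head -20
```

```text
t: 0.18
tool_pos: [0.2043, -0.5883, 0.2417]
tool_rot: [-3.113, -0.363, 0.001]
contact_force: [-1.0, 0.7, -0.5]
opening: 0.0751
grip_force: 0.0
t: 0.27
tool_pos: [0.2045, -0.5894, 0.2592]
tool_rot: [-3.131, -0.202, 0.001]
contact_force: [0.3, 0.2, -0.1]
opening: 0.0642
grip_force: 0.0invalid input: not JSON, or not a number
```

```bash
python3 -m handwheel '[{"tx":0,"ty":0,"tz":-15,"roll":0.104},{"tx":0,"ty":0,"tz":-15,"roll":0.104},{"tx":0,"ty":0,"tz":-15,"roll":0.103},{"tx":0,"ty":0,"tz":0,"roll":0}]'; python3 -m handwheel '[{"tx":15,"ty":-23,"tz":0,"roll":0},{"tx":20,"ty":-30,"tz":0,"roll":0},{"tx":20,"ty":-30,"tz":0,"roll":0},{"tx":20,"ty":-30,"tz":0,"roll":0},{"tx":20,"ty":-30,"tz":0,"roll":0},{"tx":20,"ty":-30,"tz":0,"roll":0},{"tx":20,"ty":-30,"tz":0,"roll":0},{"tx":20,"ty":-30,"tz":0,"roll":0},{"tx":20,"ty":-30,"tz":0,"roll":0},{"tx":20,"ty":-30,"tz":0,"roll":0},{"tx":20,"ty":-30,"tz":0,"roll":0},{"tx":15,"ty":-25,"tz":0,"roll":0}]'; python3 -m handwheel '[{"tx":6,"ty":-14,"tz":0,"roll":0},{"tx":0,"ty":0,"tz":0,"roll":0},{"tx":0,"ty":0,"tz":0,"roll":0}]'
```

```text
t: 0.6
tool_pos: [0.2051, -0.5916, 0.3099]
tool_rot: [3.124, -0.28, 0.003]
contact_force: [0.1, -0.5, 1.3]
opening: 0.0122
grip_force: 0.0
t: 1.6
tool_pos: [0.4936, -0.2862, 0.3047]
tool_rot: [-3.128, 0.271, 0.002]
contact_force: [0.8, -0.5, 0.2]
opening: 0.0004
grip_force: 0.0
t: 1.85
tool_pos: [0.5008, -0.275, 0.3049]
tool_rot: [-3.129, 0.272, 0.003]
contact_force: [0.3, -0.2, -0.6]
opening: 0.0003
grip_force: 0.0
```

```bash
python3 -m handwheel '[{"tx":0,"ty":0,"tz":20,"roll":0},{"tx":0,"ty":0,"tz":25,"roll":0},{"tx":0,"ty":0,"tz":25,"roll":0},{"tx":0,"ty":0,"tz":25,"roll":0},{"tx":0,"ty":0,"tz":20,"roll":0},{"tx":0,"ty":-10,"tz":0,"roll":0},{"tx":0,"ty":-6,"tz":0,"roll":0},{"tx":0,"ty":0,"tz":0,"roll":0}]'; python3 -m handwheel '[{"tx":0,"ty":-2,"tz":0,"roll":0},{"tx":0,"ty":-2,"tz":0,"roll":0},{"tx":0,"ty":-2,"tz":0,"roll":0},{"tx":0,"ty":-2,"tz":0,"roll":0}]';python3 -m handwheel '[{"tx":0,"ty":-2,"tz":0,"roll":0},{"tx":0,"ty":-2,"tz":0,"roll":0},{"tx":0,"ty":-2,"tz":0,"roll":0},{"tx":0,"ty":-2,"tz":0,"roll":0}]'
```

```text
t: 2.52
tool_pos: [0.5041, -0.2597, 0.1926]
tool_rot: [3.129, -0.277, 0.002]
contact_force: [1.2, -0.2, 0.3]
opening: -0.0002
grip_force: 0.0
t: 2.85
tool_pos: [0.5056, -0.2522, 0.1924]
tool_rot: [3.128, -0.278, 0.002]
contact_force: [0.4, -0.5, 0.4]
opening: 0.0001
grip_force: 0.0
t: 3.18
tool_pos: [0.5065, -0.244, 0.1913]
tool_rot: [-3.129, 0.278, 0.0]
contact_force: [0.3, 0.5, 0.5]
opening: 0.0001
grip_force: 0.0
```

```bash
python3 -m handwheel '[{"tx":0,"ty":-2,"tz":0,"roll":0},{"tx":0,"ty":-2,"tz":0,"roll":0},{"tx":0,"ty":-2,"tz":0,"roll":0},{"tx":0,"ty":-2,"tz":0,"roll":0}]';python3 -m handwheel '[{"tx":0,"ty":-2,"tz":0,"roll":0},{"tx":0,"ty":-2,"tz":0,"roll":0},{"tx":0,"ty":-2,"tz":0,"roll":0},{"tx":0,"ty":-2,"tz":0,"roll":0}]'; python3 -m handwheel '[{"tx":0,"ty":-3,"tz":0,"roll":0},{"tx":0,"ty":-3,"tz":0,"roll":0},{"tx":0,"ty":-3,"tz":0,"roll":0},{"tx":0,"ty":-3,"tz":0,"roll":0}]'
```

```text
t: 3.52
tool_pos: [0.5084, -0.2381, 0.1937]
tool_rot: [3.125, -0.278, 0.003]
contact_force: [-4.2, -5.5, 9.3]
opening: 0.0002
grip_force: 4.5
t: 3.85
tool_pos: [0.5106, -0.2311, 0.1955]
tool_rot: [3.123, -0.278, 0.008]
contact_force: [-3.1, -6.2, 14.4]
opening: -0.0002
grip_force: 7.2
t: 4.18
tool_pos: [0.512, -0.2169, 0.1922]
tool_rot: [3.128, -0.278, 0.003]
contact_force: [0.0, -1.4, 2.1]
opening: 0.0003
grip_force: 0.9
```

Run:
```python
from h import *
im,d=optics.get_image("side"); np.savez("s1.npz",im=im,d=d); cv2.imwrite("pics/s1.png",cv2.resize(im[120:280,170:430,::-1],None,fx=3,fy=3))
print(ctrl.get_obs()["contact_force"])
```

```text
[ 0.11339167 -0.73912787  1.29037556]
```

View pics/s1.png

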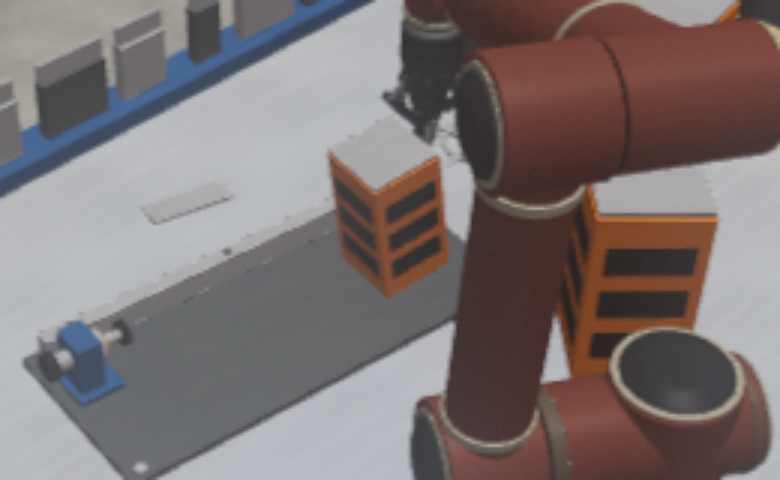

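The view shows the finger behind the top of the block, with the block's top near crop (385,155) and the block leaning slightly towards the stop. I'll keep pushing and raise the tool with the face.

```bash
for i in 1; do python3 -m handwheel '[{"tx":0,"ty":-3,"tz":-1,"roll":0},{"tx":0,"ty":-3,"tz":-1,"roll":0},{"tx":0,"ty":-3,"tz":-1,"roll":0},{"tx":0,"ty":-3,"tz":-1,"roll":0},{"tx":0,"ty":-3,"tz":-1,"roll":0},{"tx":0,"ty":-3,"tz":-1,"roll":0}]'; done; python3 -m handwheel '[{"tx":0,"ty":-3,"tz":-1,"roll":0},{"tx":0,"ty":-3,"tz":-1,"roll":0},{"tx":0,"ty":-3,"tz":-1,"roll":0},{"tx":0,"ty":-3,"tz":-1,"roll":0},{"tx":0,"ty":-3,"tz":-1,"roll":0},{"tx":0,"ty":-3,"tz":-1,"roll":0}]'
python3 - <<'E'
from h import *
im,d=optics.get_image("side"); np.savez("s2.npz",im=im,d=d); cv2.imwrite("pics/s2.png",cv2.resize(im[120:280,170:430,::-1],None,fx=3,fy=3))
E
```

```text
t: 4.73
tool_pos: [0.5144, -0.1983, 0.1968]
tool_rot: [-3.129, 0.278, 0.002]
contact_force: [-0.5, -1.1, -0.2]
opening: -0.0002
grip_force: 0.3
t: 5.23
tool_pos: [0.5179, -0.1809, 0.2034]
tool_rot: [-3.129, 0.278, -0.0]
contact_force: [0.1, -0.7, 0.1]
opening: 0.0004
grip_force: 0.2
```

View pics/s2.png

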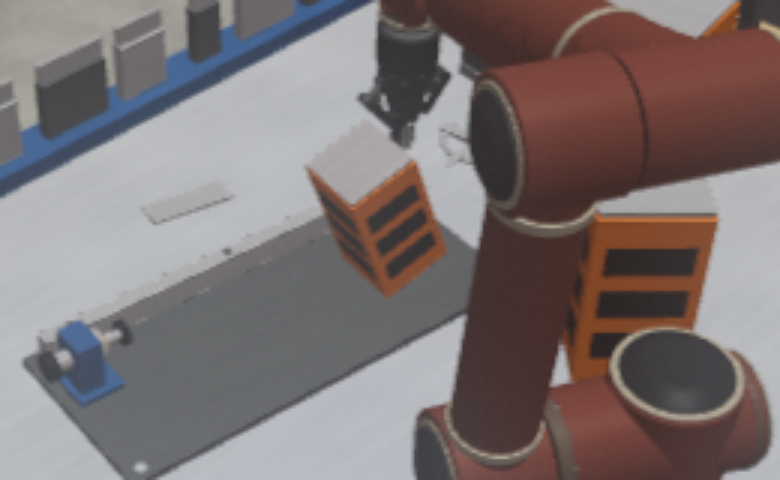

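The block is tilting about its front foot edge, which stays at crop (390,293), and its top is leaning towards the stop. I'll push it past the balance point.

```bash
python3 -m handwheel '[{"tx":0,"ty":-3,"tz":0,"roll":0},{"tx":0,"ty":-3,"tz":0,"roll":0},{"tx":0,"ty":-3,"tz":0,"roll":0},{"tx":0,"ty":-3,"tz":0,"roll":0},{"tx":0,"ty":-3,"tz":0,"roll":0},{"tx":0,"ty":-3,"tz":0,"roll":0},{"tx":0,"ty":-3,"tz":0,"roll":0},{"tx":0,"ty":-3,"tz":0,"roll":0}]';python3 -m handwheel '[{"tx":0,"ty":-3,"tz":0,"roll":0},{"tx":0,"ty":-3,"tz":0,"roll":0},{"tx":0,"ty":-3,"tz":0,"roll":0},{"tx":0,"ty":-3,"tz":0,"roll":0},{"tx":0,"ty":0,"tz":0,"roll":0},{"tx":0,"ty":0,"tz":0,"roll":0},{"tx":0,"ty":0,"tz":0,"roll":0},{"tx":0,"ty":0,"tz":0,"roll":0}]'
python3 - <<'E'
from h import *
im,d=optics.get_image("side"); np.savez("s3.npz",im=im,d=d); P=cloud("side",d)
t,dt=optics.get_image("top"); Q=cloud("top",dt); np.savez("t3.npz",im=t,d=dt)
m=np.zeros(dt.shape,bool); m[170:250,190:350]=1; m&=(Q[...,2]>.1)&(Q[...,2]<.125)
if m.sum(): r,b=rect(Q[m]); print(m.sum(),np.median(Q[m][:,2]),r,b)
a=cv2.resize(im[120:280,170:430,::-1],None,fx=1.5,fy=1.5); b=cv2.resize(t[150:270,160:360,::-1],None,fx=2,fy=2)[:240]
cv2.imwrite("pics/s3.png",np.hstack([a,b]))
E
```

```text
t: 5.95
tool_pos: [0.522, -0.1572, 0.2031]
tool_rot: [-3.129, 0.278, 0.0]
contact_force: [0.2, -0.6, -0.5]
opening: -0.0001
grip_force: 0.0
t: 6.62
tool_pos: [0.5241, -0.1459, 0.2033]
tool_rot: [3.129, -0.278, -0.0]
contact_force: [-0.6, -0.6, -0.4]
opening: 0.0001
grip_force: 0.0
1566 0.11133971040639501 ((545.2642211914062, -35.56304931640625), (189.63978576660156, 101.14645385742188), 79.85340881347656) [[478.79998779296875, -120.0], [578.2999877929688, -137.8000030517578], [611.7999877929688, 48.900001525878906], [512.2000122070312, 66.69999694824219]]
```

View pics/s3.png

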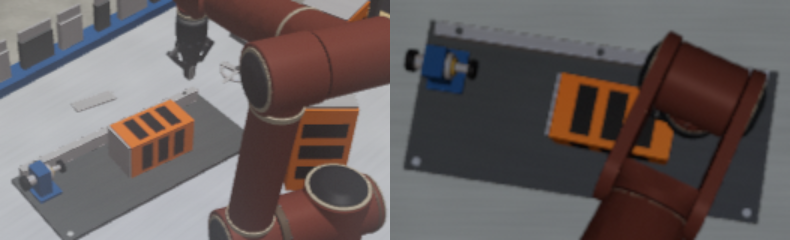

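The block now lies on its side with its steel face towards the stop: left panel (120,150), right panel (550,115). Its measured centre is (0.545, -0.036), the top is at 0.111 m as it should be, and the yaw is -0.178. Next I'll go round to its -x side with the fingers part open.

```bash
python3 -m handwheel '[{"tx":-16,"ty":-22,"tz":0,"roll":-0.044},{"tx":-16,"ty":-22,"tz":0,"roll":0},{"tx":-16,"ty":-22,"tz":0,"roll":0},{"tx":-16,"ty":-23,"tz":0,"roll":0},{"tx":-16,"ty":-23,"tz":0,"roll":0},{"tx":0,"ty":0,"tz":0,"roll":0},{"tx":0,"ty":0,"tz":30,"roll":0},{"tx":0,"ty":0,"tz":30,"roll":0},{"tx":0,"ty":0,"tz":30,"roll":0},{"tx":0,"ty":0,"tz":30,"roll":0},{"tx":0,"ty":0,"tz":25,"roll":0},{"tx":0,"ty":0,"tz":12,"roll":0}]' 50 20; python3 -m handwheel '[{"tx":0,"ty":0,"tz":0,"roll":0},{"tx":0,"ty":0,"tz":0,"roll":0}]'
```

```text
t: 7.72
tool_pos: [0.4585, -0.0236, 0.0425]
tool_rot: [-3.134, 0.21, 0.009]
contact_force: [-0.2, -0.3, 0.8]
opening: 0.0498
grip_force: 0.0
t: 7.88
tool_pos: [0.4606, -0.024, 0.0459]
tool_rot: [-3.135, 0.21, 0.002]
contact_force: [-0.1, 0.3, 0.6]
opening: 0.0505
grip_force: 0.0
```

```bash
python3 -m handwheel '[{"tx":6,"ty":0,"tz":0,"roll":0},{"tx":6,"ty":0,"tz":0,"roll":0},{"tx":3,"ty":0,"tz":0,"roll":0},{"tx":2,"ty":0,"tz":0,"roll":0},{"tx":2,"ty":0,"tz":0,"roll":0},{"tx":2,"ty":0,"tz":0,"roll":0},{"tx":2,"ty":0,"tz":0,"roll":0}]'; python3 -m handwheel '[{"tx":2,"ty":0,"tz":0,"roll":0},{"tx":2,"ty":0,"tz":0,"roll":0},{"tx":2,"ty":0,"tz":0,"roll":0},{"tx":2,"ty":0,"tz":0,"roll":0}]'; python3 -m handwheel '[{"tx":2,"ty":0,"tz":0,"roll":0},{"tx":2,"ty":0,"tz":0,"roll":0},{"tx":2,"ty":0,"tz":0,"roll":0},{"tx":2,"ty":0,"tz":0,"roll":0}]'
```

```text
t: 8.47
tool_pos: [0.4832, -0.0269, 0.0473]
tool_rot: [3.134, -0.209, -0.004]
contact_force: [-7.1, -0.2, 8.0]
opening: 0.05
grip_force: 0.0
t: 8.8
tool_pos: [0.491, -0.0279, 0.0473]
tool_rot: [3.134, -0.209, -0.004]
contact_force: [-8.4, 0.5, 8.8]
opening: 0.05
grip_force: 0.0
t: 9.13
tool_pos: [0.4989, -0.0289, 0.0473]
tool_rot: [3.134, -0.209, -0.004]
contact_force: [-8.1, 0.4, 8.8]
opening: 0.0499
grip_force: 0.0
```

```bash
cat > blk.py <<'E'
from h import *
t,dt=optics.get_image("top"); Q=cloud("top",dt); np.savez("t.npz",im=t,d=dt)
s,ds=optics.get_image("side"); S=cloud("side",ds); np.savez("s.npz",im=s,d=ds)
xb=np.array([.991,-.1336]); yb=np.array([.1336,.991]); o=np.array([.5749,.0045])
for n,im,C in(("top",t,Q),("side",s,S)):
    h=cv2.cvtColor(im,cv2.COLOR_RGB2HSV); C=C.reshape(-1,3); ok=np.isfinite(C[:,0])&(C[:,2]>.1)&(C[:,2]<.13)
    B=np.c_[(C[:,:2]-o)@xb,(C[:,:2]-o)@yb,C[:,2]]*1000
    ok&=(B[:,0]>-110)&(B[:,0]<80)&(B[:,1]>-200)&(B[:,1]<175)
    b=B[ok]
    print(n,len(b),"z",np.percentile(b[:,2],[5,50,95]).round(1),"x",np.percentile(b[:,0],[.5,99.5]).round(1),"y",np.percentile(b[:,1],[.5,99.5]).round(1))
    A=np.c_[b[:,:2],np.ones(len(b))]; print(" slope x,y",np.linalg.lstsq(A,b[:,2],rcond=None)[0].round(4), rect(b/1000)[0])
E
python3 -m handwheel '[{"tx":2,"ty":0,"tz":0,"roll":0},{"tx":2,"ty":0,"tz":0,"roll":0},{"tx":2,"ty":0,"tz":0,"roll":0},{"tx":2,"ty":0,"tz":0,"roll":0},{"tx":2,"ty":0,"tz":0,"roll":0},{"tx":2,"ty":0,"tz":0,"roll":0}]'; python3 blk.py
```

```text
t: 9.63
tool_pos: [0.5109, -0.0304, 0.0473]
tool_rot: [3.134, -0.209, -0.004]
contact_force: [-8.2, 0.4, 8.6]
opening: 0.0503
grip_force: 0.0
top 1027 z [107.2 111.6 115.6] x [-43.7  57.3] y [-137.    51.1]
 slope x,y [ 1.340000e-02 -2.500000e-03  1.109721e+02] ((8.184913635253906, -42.31537628173828), (190.85159301757812, 100.14957427978516), 88.13442993164062)
side 633 z [102.8 111.9 124.6] x [-75.1  58.3] y [-102.5   55.4]
 slope x,y [-2.94000e-02 -2.21000e-02  1.12156e+02] ((-8.958293914794922, -37.37602996826172), (186.15386962890625, 136.02671813964844), 89.32231903076172)
```

```bash
python3 -m handwheel '[{"tx":1.5,"ty":0,"tz":0,"roll":0},{"tx":1.5,"ty":0,"tz":0,"roll":0},{"tx":1.5,"ty":0,"tz":0,"roll":0},{"tx":1.5,"ty":0,"tz":0,"roll":0},{"tx":1,"ty":0,"tz":0,"roll":0},{"tx":1,"ty":0,"tz":0,"roll":0}]'; python3 -m handwheel '[{"tx":1,"ty":0,"tz":0,"roll":0},{"tx":1,"ty":0,"tz":0,"roll":0}]';python3 -m handwheel '[{"tx":1,"ty":0,"tz":0,"roll":0},{"tx":0.5,"ty":0,"tz":0,"roll":0}]'
```

```text
t: 10.23
tool_pos: [0.5188, -0.0314, 0.0473]
tool_rot: [3.135, -0.209, -0.004]
contact_force: [-7.2, 0.3, 7.7]
opening: 0.0505
grip_force: 0.0
t: 10.4
tool_pos: [0.5207, -0.0317, 0.0473]
tool_rot: [3.135, -0.209, -0.004]
contact_force: [-7.8, 0.5, 8.3]
opening: 0.0499
grip_force: 0.0
t: 10.57
tool_pos: [0.5222, -0.0319, 0.0473]
tool_rot: [3.135, -0.209, -0.004]
contact_force: [-8.1, 1.5, 7.5]
opening: 0.0504
grip_force: 0.0
```

```bash
python3 -m handwheel '[{"tx":0.5,"ty":0,"tz":0,"roll":0},{"tx":0.5,"ty":0,"tz":0,"roll":0}]'; python3 blk.py
```

```text
t: 10.73
tool_pos: [0.5232, -0.032, 0.0473]
tool_rot: [3.135, -0.209, -0.004]
contact_force: [-8.7, 0.5, 8.2]
opening: 0.0496
grip_force: 0.0
top 983 z [107.  111.5 115.8] x [-31.5  70. ] y [-136.8   51.6]
 slope x,y [ 4.400000e-03 -2.000000e-04  1.112392e+02] ((6.555995941162109, -41.84394836425781), (190.1724853515625, 127.36215209960938), 89.34410095214844)
side 629 z [102.3 111.4 124.9] x [-64.   72.1] y [-129.8   55.4]
 slope x,y [-3.500000e-02 -1.540000e-02  1.118882e+02] ((4.580116271972656, -40.074440002441406), (195.99473571777344, 139.63734436035156), 87.10943603515625)
```

```bash
python3 -m handwheel '[{"tx":0.5,"ty":0,"tz":0,"roll":0},{"tx":0.5,"ty":0,"tz":0,"roll":0}]'; python3 -m handwheel '[{"tx":0.5,"ty":0,"tz":0,"roll":0},{"tx":0.3,"ty":0,"tz":0,"roll":0}]'
```

```text
t: 11.0
tool_pos: [0.5234, -0.0322, 0.0473]
tool_rot: [3.134, -0.208, -0.007]
contact_force: [-12.7, -0.4, 10.7]
opening: 0.05
grip_force: 0.0
t: 11.17
tool_pos: [0.5236, -0.0325, 0.0473]
tool_rot: [3.134, -0.208, -0.009]
contact_force: [-15.3, -1.9, 13.6]
opening: 0.0501
grip_force: 0.0
```

```bash
python3 -m handwheel '[{"tx":-3,"ty":0,"tz":0,"roll":0},{"tx":-12,"ty":0,"tz":0,"roll":0},{"tx":-15,"ty":0,"tz":0,"roll":0},{"tx":0,"ty":0,"tz":-30,"roll":0},{"tx":0,"ty":0,"tz":-30,"roll":0},{"tx":0,"ty":25,"tz":-20,"roll":0},{"tx":0,"ty":30,"tz":0,"roll":0},{"tx":0,"ty":30,"tz":0,"roll":0},{"tx":0,"ty":30,"tz":0,"roll":0},{"tx":10,"ty":16,"tz":0,"roll":0},{"tx":25,"ty":0,"tz":0,"roll":0},{"tx":25,"ty":0,"tz":0,"roll":0}]' 0 20;  python3 -m handwheel '[{"tx":20,"ty":0,"tz":0,"roll":0},{"tx":15,"ty":0,"tz":0,"roll":0},{"tx":0,"ty":0,"tz":0,"roll":0},{"tx":0,"ty":0,"tz":0,"roll":0}]'; python3 blk.py
python3 - <<'E'
from h import *
p=ctrl.get_obs()["tool_pos"];d=p[:2]-[.5749,.0045]; print(d@[.991,-.1336]*1000,d@[.1336,.991]*1000,p[2])
s=np.load("s.npz")["im"]; t=np.load("t.npz")["im"]
cv2.imwrite("pics/s4.png",np.hstack([cv2.resize(s[120:280,170:370,::-1],None,fx=2,fy=2),cv2.resize(t[150:257,160:350,::-1],(380,320))[:,:]]))
E
```

```text
t: 12.17
tool_pos: [0.5382, -0.1676, 0.1265]
tool_rot: [3.134, -0.213, 0.001]
contact_force: [1.0, -0.1, 0.4]
opening: -0.0001
grip_force: 0.0
t: 12.5
tool_pos: [0.5727, -0.1708, 0.1261]
tool_rot: [-3.135, 0.208, 0.001]
contact_force: [-0.1, -0.5, 0.3]
opening: 0.0002
grip_force: 0.0
top 1614 z [107.2 111.3 115.3] x [-29.2  69.7] y [-135.2   51.5]
 slope x,y [ 2.200000e-03 -3.500000e-03  1.111049e+02] ((20.466411590576172, -42.518707275390625), (189.8768768310547, 100.64476776123047), 89.68638610839844)
side 996 z [103.5 111.  116.9] x [-35.8  71.5] y [-135.8   54.3]
 slope x,y [ 1.450000e-02 -4.700000e-03  1.104081e+02] ((18.846195220947266, -41.549217224121094), (196.35171508789062, 117.27547454833984), 87.47250366210938)
20.30630393018919 -173.83639083881764 0.12597064213595593
```

View pics/s4.png

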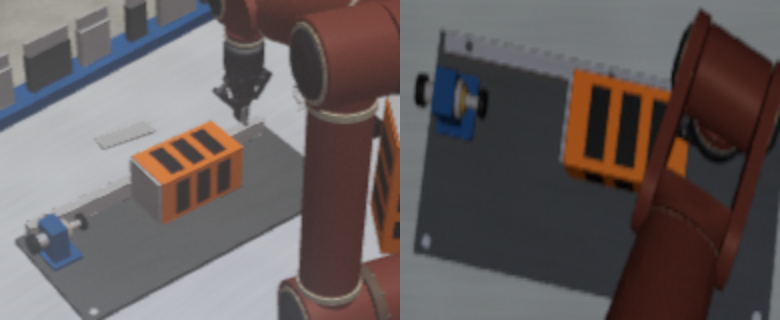

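The block lies flush along the rail: right panel block (620,125), plunger (480,103). Its measured centre is at bed x 20, with its foot at y -137. Next I'll come down behind the foot and push.

```bash
python3 -m handwheel '[{"tx":0,"ty":0,"tz":20,"roll":0},{"tx":0,"ty":0,"tz":25,"roll":0},{"tx":0,"ty":0,"tz":20,"roll":0},{"tx":0,"ty":-6,"tz":11,"roll":0},{"tx":0,"ty":-8,"tz":0,"roll":0},{"tx":0,"ty":-4,"tz":0,"roll":0},{"tx":0,"ty":-2,"tz":0,"roll":0},{"tx":0,"ty":-2,"tz":0,"roll":0}]'; python3 -m handwheel '[{"tx":0,"ty":-2,"tz":0,"roll":0},{"tx":0,"ty":-2,"tz":0,"roll":0},{"tx":0,"ty":-2,"tz":0,"roll":0},{"tx":0,"ty":-2,"tz":0,"roll":0}]'; python3 -m handwheel '[{"tx":0,"ty":-2,"tz":0,"roll":0},{"tx":0,"ty":-2,"tz":0,"roll":0},{"tx":0,"ty":-2,"tz":0,"roll":0},{"tx":0,"ty":-2,"tz":0,"roll":0}]'
```

```text
t: 13.27
tool_pos: [0.5752, -0.1493, 0.0508]
tool_rot: [3.134, -0.209, 0.001]
contact_force: [-0.7, -4.4, 1.0]
opening: 0.0002
grip_force: 0.0
t: 13.6
tool_pos: [0.5768, -0.1412, 0.0507]
tool_rot: [3.134, -0.209, 0.001]
contact_force: [-1.0, -5.1, 2.0]
opening: 0.0004
grip_force: 0.0
t: 13.93
tool_pos: [0.5779, -0.1332, 0.0507]
tool_rot: [3.134, -0.209, 0.001]
contact_force: [-1.0, -5.2, 3.4]
opening: -0.0003
grip_force: 0.0
```

```bash
python3 -m handwheel '[{"tx":0.1,"ty":-3,"tz":0,"roll":0},{"tx":0.1,"ty":-3,"tz":0,"roll":0},{"tx":0.1,"ty":-3,"tz":0,"roll":0},{"tx":0.1,"ty":-3,"tz":0,"roll":0},{"tx":0.1,"ty":-3,"tz":0,"roll":0},{"tx":0.1,"ty":-3,"tz":0,"roll":0},{"tx":0.1,"ty":-3,"tz":0,"roll":0},{"tx":0.1,"ty":-3,"tz":0,"roll":0},{"tx":0.1,"ty":-3,"tz":0,"roll":0},{"tx":0.1,"ty":-3,"tz":0,"roll":0}]'; python3 -m handwheel '[{"tx":0.1,"ty":-3,"tz":0,"roll":0},{"tx":0.1,"ty":-3,"tz":0,"roll":0},{"tx":0.1,"ty":-3,"tz":0,"roll":0},{"tx":0.1,"ty":-3,"tz":0,"roll":0},{"tx":0.1,"ty":-3,"tz":0,"roll":0},{"tx":0.1,"ty":-3,"tz":0,"roll":0},{"tx":0.1,"ty":-3,"tz":0,"roll":0},{"tx":0.1,"ty":-3,"tz":0,"roll":0},{"tx":0,"ty":0,"tz":0,"roll":0}]'; python3 blk.py
```

```text
t: 14.77
tool_pos: [0.5828, -0.1035, 0.0507]
tool_rot: [3.134, -0.209, 0.001]
contact_force: [-0.4, -4.9, 3.2]
opening: -0.0
grip_force: 0.0
t: 15.52
tool_pos: [0.5862, -0.0797, 0.0506]
tool_rot: [3.134, -0.208, -0.002]
contact_force: [-2.7, -4.0, 5.0]
opening: 0.0
grip_force: 0.0
top 1552 z [107.  111.5 116. ] x [-29.4  70.1] y [-38.4 148.8]
 slope x,y [ 7.90000e-03 -6.30000e-03  1.11859e+02] ((21.167678833007812, 18.283035278320312), (101.44499969482422, 262.7047424316406), 0.7334449887275696)
side 1181 z [103.3 111.3 119.3] x [-33.5  72.7] y [-123.   154.3]
 slope x,y [ 1.310000e-02 -1.540000e-02  1.119329e+02] ((21.26044464111328, 12.1864013671875), (113.46520233154297, 290.670166015625), 1.8252363204956055)
```

Run:
```python
from h import *
s=np.load("s.npz")["im"]; t=np.load("t.npz")["im"]
cv2.imwrite("pics/s5.png",np.hstack([cv2.resize(s[120:280,170:370,::-1],None,fx=2,fy=2),cv2.resize(t[150:257,160:350,::-1],(380,320))]))
```

```text
(no output)
```

View pics/s5.png

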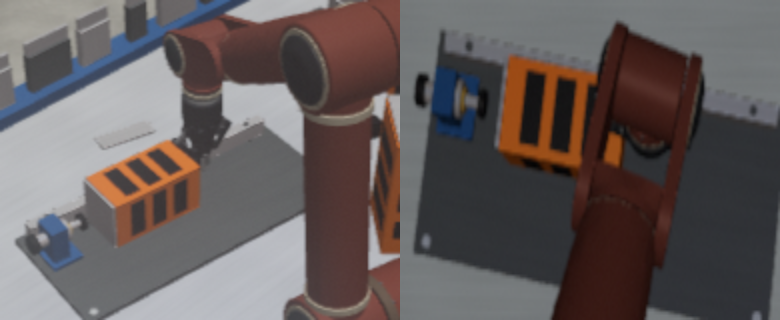

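The block is still flush, with its steel face at about (498,105) in the right panel and the plunger disc edge at (488,103). Allowing for parallax, the gap is about 25-30 mm. I'll advance slowly by feel.

```bash
python3 -m handwheel '[{"tx":-0.3,"ty":-2,"tz":0,"roll":0},{"tx":0,"ty":-2,"tz":0,"roll":0},{"tx":0,"ty":-2,"tz":0,"roll":0},{"tx":0,"ty":-2,"tz":0,"roll":0},{"tx":0,"ty":-2,"tz":0,"roll":0},{"tx":0,"ty":-2,"tz":0,"roll":0},{"tx":0,"ty":-2,"tz":0,"roll":0},{"tx":0,"ty":-2,"tz":0,"roll":0}]'; python3 -m handwheel '[{"tx":0,"ty":-1.5,"tz":0,"roll":0},{"tx":0,"ty":-1.5,"tz":0,"roll":0},{"tx":0,"ty":-1.5,"tz":0,"roll":0},{"tx":0,"ty":-1.5,"tz":0,"roll":0}]'; python3 -m handwheel '[{"tx":0,"ty":-1,"tz":0,"roll":0},{"tx":0,"ty":-1,"tz":0,"roll":0},{"tx":0,"ty":-1,"tz":0,"roll":0},{"tx":0,"ty":-1,"tz":0,"roll":0}]'; python3 -m handwheel '[{"tx":0,"ty":-1,"tz":0,"roll":0},{"tx":0,"ty":-1,"tz":0,"roll":0},{"tx":0,"ty":-1,"tz":0,"roll":0},{"tx":0,"ty":-1,"tz":0,"roll":0}]'
```

```text
t: 16.28
tool_pos: [0.5883, -0.0642, 0.0507]
tool_rot: [3.134, -0.209, -0.001]
contact_force: [-1.5, -5.4, 3.5]
opening: -0.0
grip_force: 0.0
t: 16.62
tool_pos: [0.589, -0.0583, 0.0506]
tool_rot: [3.134, -0.209, -0.001]
contact_force: [-2.5, -5.7, 3.8]
opening: -0.0006
grip_force: 0.0
t: 16.95
tool_pos: [0.5896, -0.0544, 0.0507]
tool_rot: [3.134, -0.209, -0.001]
contact_force: [-2.5, -6.0, 4.3]
opening: 0.0001
grip_force: 0.0
t: 17.28
tool_pos: [0.5901, -0.0504, 0.0507]
tool_rot: [3.134, -0.209, -0.001]
contact_force: [-1.9, -6.2, 3.6]
opening: -0.0001
grip_force: 0.0
```

```bash
for i in 1; do python3 -m handwheel '[{"tx":0,"ty":-1,"tz":0,"roll":0},{"tx":0,"ty":-1,"tz":0,"roll":0},{"tx":0,"ty":-1,"tz":0,"roll":0},{"tx":0,"ty":-1,"tz":0,"roll":0}]'|sed -n 2,4p; python3 -m handwheel '[{"tx":0,"ty":-1,"tz":0,"roll":0},{"tx":0,"ty":-1,"tz":0,"roll":0},{"tx":0,"ty":-1,"tz":0,"roll":0},{"tx":0,"ty":-1,"tz":0,"roll":0}]'|sed -n 2,4p; python3 -m handwheel '[{"tx":0,"ty":-1,"tz":0,"roll":0},{"tx":0,"ty":-1,"tz":0,"roll":0},{"tx":0,"ty":-1,"tz":0,"roll":0},{"tx":0,"ty":-1,"tz":0,"roll":0}]'|sed -n 2,4p; done
```

```text
tool_pos: [0.5906, -0.0469, 0.0507]
tool_rot: [3.133, -0.209, -0.001]
contact_force: [-2.3, -8.8, 4.9]
tool_pos: [0.591, -0.0438, 0.0508]
tool_rot: [3.131, -0.209, -0.001]
contact_force: [-3.2, -11.2, 5.6]
tool_pos: [0.5914, -0.0408, 0.0508]
tool_rot: [3.13, -0.209, -0.002]
contact_force: [-4.1, -14.9, 5.2]
```

```bash
python3 -m handwheel '[{"tx":0,"ty":-0.7,"tz":0,"roll":0},{"tx":0,"ty":0,"tz":0,"roll":0},{"tx":0,"ty":0,"tz":0,"roll":0},{"tx":0,"ty":0,"tz":0,"roll":0}]'; python3 -m handwheel '[{"tx":0,"ty":0,"tz":0,"roll":0},{"tx":0,"ty":0,"tz":0,"roll":0},{"tx":0,"ty":0,"tz":0,"roll":0},{"tx":0,"ty":0,"tz":0,"roll":0}]'
```

```text
t: 18.62
tool_pos: [0.5915, -0.0401, 0.0508]
tool_rot: [3.13, -0.209, -0.002]
contact_force: [-3.8, -14.4, 6.0]
opening: 0.0002
grip_force: 0.0
t: 18.95
tool_pos: [0.5915, -0.0401, 0.0508]
tool_rot: [3.13, -0.209, -0.002]
contact_force: [-4.3, -14.1, 5.8]
opening: -0.0002
grip_force: 0.0
```

```bash
python3 -m handwheel '[{"tx":0,"ty":-0.8,"tz":0,"roll":0},{"tx":0,"ty":0,"tz":0,"roll":0},{"tx":0,"ty":0,"tz":0,"roll":0},{"tx":0,"ty":0,"tz":0,"roll":0},{"tx":0,"ty":0,"tz":0,"roll":0},{"tx":0,"ty":0,"tz":0,"roll":0},{"tx":0,"ty":0,"tz":0,"roll":0},{"tx":0,"ty":0,"tz":0,"roll":0},{"tx":0,"ty":0,"tz":0,"roll":0},{"tx":0,"ty":0,"tz":0,"roll":0}]'; python3 -m handwheel '[{"tx":0,"ty":0.5,"tz":0,"roll":0},{"tx":0,"ty":0.5,"tz":0,"roll":0},{"tx":0,"ty":0.5,"tz":0,"roll":0},{"tx":0,"ty":0.5,"tz":0,"roll":0},{"tx":0,"ty":0.5,"tz":0,"roll":0},{"tx":0,"ty":0.5,"tz":0,"roll":0},{"tx":0,"ty":0.5,"tz":0,"roll":0},{"tx":0,"ty":0.5,"tz":0,"roll":0}]'; python3 -m handwheel '[{"tx":0,"ty":0.5,"tz":0,"roll":0},{"tx":0,"ty":0.5,"tz":0,"roll":0},{"tx":0,"ty":0.5,"tz":0,"roll":0},{"tx":0,"ty":0.5,"tz":0,"roll":0},{"tx":0,"ty":0.5,"tz":0,"roll":0},{"tx":0,"ty":0.5,"tz":0,"roll":0},{"tx":0,"ty":0.5,"tz":0,"roll":0},{"tx":0,"ty":0.5,"tz":0,"roll":0}]'
```

```text
t: 19.78
tool_pos: [0.5916, -0.0396, 0.0509]
tool_rot: [3.129, -0.209, -0.002]
contact_force: [-5.2, -15.4, 5.3]
opening: -0.0
grip_force: 0.0
t: 20.45
tool_pos: [0.5916, -0.0402, 0.0505]
tool_rot: [-3.134, 0.209, -0.0]
contact_force: [-0.2, -2.2, 4.6]
opening: -0.0003
grip_force: 0.0
t: 21.12
tool_pos: [0.5907, -0.0445, 0.0499]
tool_rot: [-3.134, 0.209, 0.001]
contact_force: [-0.2, -0.4, 1.7]
opening: 0.0001
grip_force: 0.0
```

```bash
python3 -m handwheel '[{"tx":0,"ty":2,"tz":0,"roll":0},{"tx":0,"ty":4,"tz":0,"roll":0},{"tx":0,"ty":10,"tz":0,"roll":0},{"tx":0,"ty":20,"tz":0,"roll":0},{"tx":0,"ty":25,"tz":-10,"roll":0},{"tx":0,"ty":25,"tz":-30,"roll":0},{"tx":0,"ty":25,"tz":-30,"roll":0},{"tx":0,"ty":25,"tz":-30,"roll":0},{"tx":0,"ty":25,"tz":-30,"roll":0},{"tx":0,"ty":20,"tz":0,"roll":0},{"tx":0,"ty":0,"tz":0,"roll":0},{"tx":0,"ty":0,"tz":0,"roll":0}]'; python3 blk.py
python3 - <<'E'
from h import *
s=np.load("s.npz")["im"]; t=np.load("t.npz")["im"]
cv2.imwrite("pics/s6.png",np.hstack([cv2.resize(s[120:280,170:370,::-1],None,fx=2,fy=2),cv2.resize(t[150:257,160:350,::-1],(380,320))]))
E
```

```text
t: 22.12
tool_pos: [0.5664, -0.2253, 0.1803]
tool_rot: [-3.134, 0.213, 0.0]
contact_force: [0.0, 0.6, 0.0]
opening: -0.0002
grip_force: 0.0
top 1927 z [107.3 111.6 115.7] x [-28.9  70.6] y [ -2.9 173.9]
 slope x,y [6.600000e-03 1.600000e-03 1.112625e+02] ((20.857826232910156, 85.815185546875), (178.05743408203125, 100.97150421142578), 89.78326416015625)
side 992 z [104.6 111.3 117. ] x [-34.7  72.9] y [ -1.4 174.1]
 slope x,y [1.050000e-02 5.200000e-03 1.105669e+02] ((19.595951080322266, 85.406494140625), (112.00659942626953, 179.80812072753906), 0.6619874835014343)
```

View pics/s6.png

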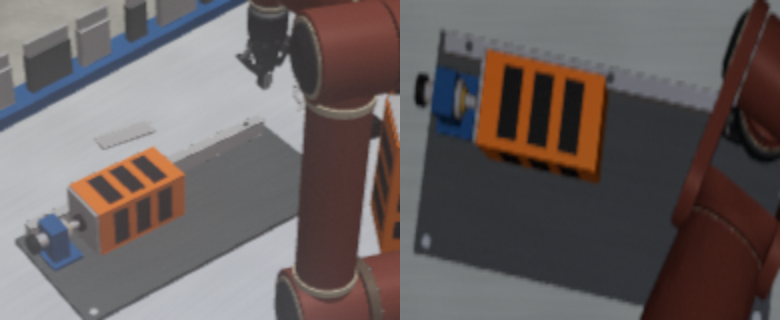

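The block lies flush on the rail and touches the plunger: right panel, steel end at (478,110) against the disc. I'll wait a second and check that it is at rest.

```bash
python3 -m handwheel '[{"tx":0,"ty":0,"tz":0,"roll":0},{"tx":0,"ty":0,"tz":0,"roll":0},{"tx":0,"ty":0,"tz":0,"roll":0},{"tx":0,"ty":0,"tz":0,"roll":0},{"tx":0,"ty":0,"tz":0,"roll":0},{"tx":0,"ty":0,"tz":0,"roll":0},{"tx":0,"ty":0,"tz":0,"roll":0},{"tx":0,"ty":0,"tz":0,"roll":0},{"tx":0,"ty":0,"tz":0,"roll":0},{"tx":0,"ty":0,"tz":0,"roll":0}]'|head -1; sed -i 's/<175/<215/' blk.py; python3 blk.py
python3 - <<'E'
from h import *
# repeat on the previous-moment picture is in pics only; plunger disc: steel face position at plunger height from side view
d=np.load("s.npz")["d"]; C=cloud("side",d).reshape(-1,3); xb=np.array([.991,-.1336]); yb=np.array([.1336,.991]); o=np.array([.5749,.0045])
B=np.c_[(C[:,:2]-o)@xb,(C[:,:2]-o)@yb,C[:,2]]*1000
k=(B[:,0]>-20)&(B[:,0]<0)&(B[:,2]>40)&(B[:,2]<100)&(B[:,1]>170)&(B[:,1]<205); print("steel face y",np.median(B[k,1]),k.sum())
E
```

```text
t: 23.05
top 2017 z [107.  111.5 115.7] x [-28.9  70.8] y [ -2.6 183. ]
 slope x,y [ 4.700000e-03 -1.600000e-03  1.114976e+02] ((20.94203758239746, 91.04359436035156), (101.15018463134766, 188.14248657226562), 0.27216482162475586)
side 1094 z [103.9 110.8 116.4] x [-34.6  72.3] y [ -2.  189.1]
 slope x,y [ 1.360000e-02 -6.200000e-03  1.110901e+02] ((19.27084732055664, 93.19482421875), (194.32586669921875, 114.71163940429688), 87.95222473144531)
steel face y 187.20606831378385 29
```

```bash
python3 -c "
from station import ctrl
print(ctrl.finish_job())"
```

```text
the job is handed in; nothing more can be done
None
```

The job is handed in at about 23 s: the block was tipped onto its side, slid flush to the rail and pressed into the plunger with an estimated 10 N for about 1 s (highest push reading about 21 N); the slide along the rail was probably pushed by the gripper above the fingertips, about 17 N at most, and after I eased off and backed away the block stayed still against the rail and plunger.

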